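# Lock out the breathing-set test bench and change its filter cartridges

### The job

Make the test bench safe first: turn the red isolator handle fully to off, then swing its lockout hasp (the steel arm with the green pin) fully out; only then slide every fresh (white and blue) filter cartridge fully home into a bay of its own in the dock, any bay, until the yellow catch clicks behind it. Stand both spent (grey and orange) cartridges upright in the red return tray, and leave the bench locked out and the other things on it where they are.

Things in the scene. Friction and masses are not known exactly. Their poses are not given: they have to be found in the camera images.
- isolator: grey isolator box, 190 x 190 x 60 mm, fixed, lying face up, yellow plate on its face; carries the red handle and the hasp. Origin: centre of its underside; x points roughly away from the robot, z up. Handle axis (vertical) at (0, -15) mm, hasp hinge (vertical) at (-60, 60) mm in this frame.
- handle (a joint): isolator handle, rad: 0 = on (bar along isolator +x), turns clockwise from above to 1.571 = off, at the stop (bar along -y). Red bar 16 mm thick, from 8 mm behind the axis to 80 mm out, 71 to 101 mm above the bench, on a black hub of radius 21 mm, 21 mm high. Grip it or push it from the side; needs 0.2 N m; stays where left.
- hasp (a joint): lockout hasp, rad: 0 = folded in (arm along isolator +x), swings counter-clockwise from above to 1.571 = fully out, at the stop (arm along isolator +y, its end past the box edge). Flat steel arm 20 mm wide, top 68 mm above the bench, with an upright green pin, 12 mm diameter, 52 mm from the hinge, top at 95 mm. Turns easily (0.03 N m), stays where left.
- hasp_pin (a point): top of the green pin on the hasp (centre of its top face); moves with the hasp.
- dock: fixed three-bay filter dock: aluminium base plate 6 mm thick, 117 (x) x 252 (y) mm, its open edge 72 mm back (-x) of the bay points; dark guides; blue stop wall 34 mm high at the far (+x) side, its face 33 mm ahead of the bay points. Origin: bench level under the middle bay point. Cartridges slide in along +x, flange on the base plate. Bays 85 mm apart.
- tray: red open return tray, fixed, 190 (x) x 150 (y) x 35 mm, walls and floor 4 mm; room for two cartridges side by side along x. Origin: centre of its underside, z up.
- bay0 (a point): right (-y) bay: point where a seated cartridge's origin lies, on the base plate, 6 mm above the bench; axes as the dock's. Guides for the flange 56.5 mm apart reach 55 mm back on the right, 29 mm on the left; flared lead-ins 54 to 69 mm back. Lips over the flange (15 to 19 mm above the base plate, 43.5 mm apart) prevent putting it in from above.
- catch0 (a joint): yellow spring catch at the left (+y) of bay0, m: 0 = sprung in, 5 mm across the flange's path, latching face 34 mm back of the bay point, ramp from 54 mm back. The flange pushes it to +y (about 0.004); it springs back to under 0.001 when the flange has passed (cartridge within 2 mm of the bay point). Takes about 5 to 12 N.
- bay1 (a point): middle bay: point where a seated cartridge's origin lies, on the base plate, 6 mm above the bench; axes as the dock's. Guides for the flange 56.5 mm apart reach 55 mm back on the right, 29 mm on the left; flared lead-ins 54 to 69 mm back. Lips over the flange (15 to 19 mm above the base plate, 43.5 mm apart) prevent putting it in from above.
- catch1 (a joint): yellow spring catch at the left (+y) of bay1, m: 0 = sprung in, 5 mm across the flange's path, latching face 34 mm back of the bay point, ramp from 54 mm back. The flange pushes it to +y (about 0.004); it springs back to under 0.001 when the flange has passed (cartridge within 2 mm of the bay point). Takes about 5 to 12 N.
- bay2 (a point): left (+y) bay: point where a seated cartridge's origin lies, on the base plate, 6 mm above the bench; axes as the dock's. Guides for the flange 56.5 mm apart reach 55 mm back on the right, 29 mm on the left; flared lead-ins 54 to 69 mm back. Lips over the flange (15 to 19 mm above the base plate, 43.5 mm apart) prevent putting it in from above.
- catch2 (a joint): yellow spring catch at the left (+y) of bay2, m: 0 = sprung in, 5 mm across the flange's path, latching face 34 mm back of the bay point, ramp from 54 mm back. The flange pushes it to +y (about 0.004); it springs back to under 0.001 when the flange has passed (cartridge within 2 mm of the bay point). Takes about 5 to 12 N.
- fresh0: fresh filter cartridge, white block with blue cap, ribs and flange: flange 64 (x) x 54 x 12 mm under a block 48 (x) x 36 (y) x 44 mm; 56 mm tall plus 1.5 mm cap; 0.12 to 0.21 kg; front and back alike. Origin: centre of its underside, z up. At the start upright on the bench in a loose row of cartridges, in any order. None when absent.
- fresh1: fresh filter cartridge, white block with blue cap, ribs and flange: flange 64 (x) x 54 x 12 mm under a block 48 (x) x 36 (y) x 44 mm; 56 mm tall plus 1.5 mm cap; 0.12 to 0.21 kg; front and back alike. Origin: centre of its underside, z up. At the start upright on the bench in a loose row of cartridges, in any order. None when absent.
- fresh2: fresh filter cartridge, white block with blue cap, ribs and flange: flange 64 (x) x 54 x 12 mm under a block 48 (x) x 36 (y) x 44 mm; 56 mm tall plus 1.5 mm cap; 0.12 to 0.21 kg; front and back alike. Origin: centre of its underside, z up. At the start upright on the bench in a loose row of cartridges, in any order. None when absent.
- spent0: spent filter cartridge, grey block with orange cap, black ribs and flange: flange 64 (x) x 54 x 12 mm under a block 48 (x) x 36 (y) x 44 mm; 56 mm tall plus 1.5 mm cap; 0.12 to 0.21 kg; front and back alike. Origin: centre of its underside, z up. At the start upright on the bench in a loose row of cartridges, in any order.
- spent1: spent filter cartridge, grey block with orange cap, black ribs and flange: flange 64 (x) x 54 x 12 mm under a block 48 (x) x 36 (y) x 44 mm; 56 mm tall plus 1.5 mm cap; 0.12 to 0.21 kg; front and back alike. Origin: centre of its underside, z up. At the start upright on the bench in a loose row of cartridges, in any order.
- tape: roll of tape, 100 mm diameter, 25 mm high: not part of the job, leave alone. Origin: its underside's centre or the middle of the tool.
- grease: amber jar, 52 mm diameter, 50 mm high: not part of the job, leave alone. Origin: its underside's centre or the middle of the tool.
- driver: yellow-handled screwdriver: not part of the job, leave alone. Origin: its underside's centre or the middle of the tool.
- spanner: steel spanner: not part of the job, leave alone. Origin: its underside's centre or the middle of the tool.
- mug: blue mug, 80 mm diameter, 90 mm high: not part of the job, leave alone. Origin: its underside's centre or the middle of the tool.
- fitting: brass fitting, 32 mm diameter, 50 mm high: not part of the job, leave alone. Origin: its underside's centre or the middle of the tool.
- oring_tin: flat steel tin, 64 mm diameter, 30 mm high: not part of the job, leave alone. Origin: its underside's centre or the middle of the tool.
Not all that is in view belongs to the job. What is shaped like the spent0 but pink is not meant.

How it is judged:
By the outcome, as a careful person would: the job done as asked, in the order asked, and still so for the second after the job is handed in, with the robot touching nothing.
Of fresh0, fresh1, fresh2 only 2 to 3 are there at a start; the rules pass over those that are not, and their reading is None.
At some moment in a run one of fresh0, fresh1, fresh2, spent0, spent1 may be knocked a few centimetres aside while the robot is not near it.
It also fails if it takes over 210 s, if anything falls off the work surface, if the arm or the gripper's body presses on something with over 40 N, if the wrist force passes 120 N, or if a joint passes its speed limit or range.

### The arm

A 7-joint arm with a two-finger parallel gripper is mounted at the origin on the work surface. World frame = base frame: x ahead of the robot, y to its left, z up, the work surface at z = 0. Lengths are in m, angles in rad, forces in N, time in s.
With the tool pointing down it reaches from about 0.4 to 0.85 m from the base axis. Payload 10.4 kg.
Tool frame: the origin (TCP) lies midway between the tips of the shut fingers; the grasp point (between the pads) lies 19 mm behind it; z points along the fingers, y is the direction in which the jaws open and shut (so a half turn about z gives the same grasp; the last joint's range is limited). The gripper opens to 87 mm and grips with 3 to 60 N. Pads are 19 mm wide; open, the fingers measure 117 mm over their backs; the gripper's body (75 mm by 190 mm) begins 51 mm behind the grasp point.
Start: joints at [1.184, 0.332, -0.065, 1.46, 0.022, 1.35, -0.088], TCP at [0.222, -0.584, 0.223] pointing down, gripper open.
Joint ranges: [-2.6, 2.6], [-0.5, 2.12], [-1.47, 1.34], [0.16, 2.42], [-1.27, 4.41], [0.06, 2.06], [-2.6, 2.6]. Speed limits (rad/s): [2.22, 2.22, 2.79, 2.79, 3.14, 3.14, 3.14].

### API

Orientations are given as a unit quaternion [w, x, y, z].
In Python, from cell import robot, solver, cams, hand_in gives the robot as it stands. Calls block until the motion is done:
- robot.move_pose(position, orientation): joint-space move of the TCP to a pose.
- robot.servo_line(position, orientation=None, feed=0.15): straight line of the TCP; orientation=None keeps the orientation; feed is the mean speed in m/s.
- robot.move_j(angles): joint-space move.
- robot.grip(opening): finger opening in m; the grip force is fixed at half the most; returns when the fingers have stopped.
- robot.sleep(seconds).
- solver.inverse_kinematics(position, orientation): joint angles nearest the present ones, or None.
- cams.capture(name): name is "scene" or "top"; returns the picture (480x640x3 uint8, blue, green, red); there is no depth.
- cams.camera_model(name): a dict with "camera_matrix" (3x3 intrinsics, pixels), "view" (4x4, takes a point from world to camera coordinates). Camera axes: x right, y down, z forward; pixel columns grow to the right and rows downward; lengths in m; the calibration is good to about 2 mm. A picture is of the moment at which its call begins. camera_model takes no time and is no camera call.
A pose or a line that the arm cannot do raises robot.PlanningError and nothing moves.
- hand_in(): hands the job in, once; it reports no verdict.
Readings, each from a call of its own:
- robot.read_time(): time.
- robot.read_joint_positions(): joint angles.
- robot.read_qd(): joint speeds.
- robot.read_effort(): joint torques, N m.
- robot.read_eef_pos(): TCP position.
- robot.read_eef_rot(): TCP orientation.
- robot.read_wrist_force(): force on the tool from outside, world axes, zero at the start.
- robot.read_ft_torque(): the same for the moment, N m.
- robot.read_grip_width(): finger opening in m.
Only numpy, scipy, OpenCV 4.12 (cv2) and the standard library are available. Lean on these libraries where they do the work, as an engineer would, in place of code of your own. Each camera call takes 0.05 s, during which the arm holds its last target.

## Working session

There is one attempt and no reset: what is moved stays moved. The work goes in short steps, each a Python script; the robot and the scene stay as the last script left them, time stands still between calls to the robot, and variables do not carry over. Pictures are saved under pics/ and viewed, and the job is handed in when it is done.

```bash
ls; mkdir -p pics
python3 - <<'E'
from cell import robot, solver, cams
import cv2
for n in("scene","top"):
    im=cams.capture(n); cv2.imwrite(f"pics/{n}0.png",im)
    m=cams.camera_model(n); print(n,m)
print(robot.read_time(),robot.read_eef_pos(),robot.read_eef_rot(),robot.read_grip_width())
E
```

```text
pics
scene {'camera_matrix': array([[535.31167722,   0.        , 318.60574998],
       [  0.        , 535.31167722, 244.62101323],
       [  0.        ,   0.        ,   1.        ]]), 'view': array([[-8.72598882e-01,  4.88436556e-01, -9.60082258e-04,
         4.30665525e-01],
       [ 3.26296772e-01,  5.81468927e-01, -7.45267940e-01,
        -1.36834076e-01],
       [-3.63457848e-01, -6.50633244e-01, -6.66764408e-01,
         1.73151160e+00],
       [ 0.00000000e+00,  0.00000000e+00,  0.00000000e+00,
         1.00000000e+00]])}
top {'camera_matrix': array([[548.83936609,   0.        , 314.85043482],
       [  0.        , 548.83936609, 235.33069251],
       [  0.        ,   0.        ,   1.        ]]), 'view': array([[ 0.02884096, -0.99955193,  0.00800835,  0.03711951],
       [-0.98406452, -0.02979856, -0.17529706,  0.53499538],
       [ 0.17545715, -0.00282499, -0.98448302,  1.69058328],
       [ 0.        ,  0.        ,  0.        ,  1.        ]])}
0.1 [ 0.22226683 -0.58377635  0.22181887] [-6.15351063e-04  9.83496794e-01  1.80924441e-01 -1.55998268e-04] 0.08712947609845197
```

View pics/scene0.png

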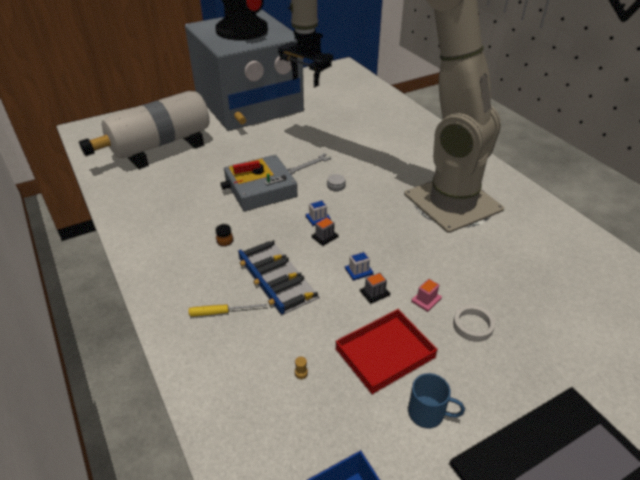

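View pics/top0.png

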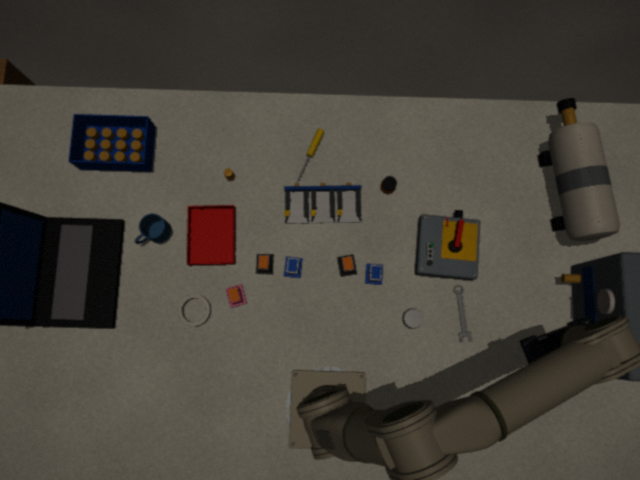

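Run:
```python
import cv2
t=cv2.imread("pics/top0.png"); s=cv2.imread("pics/scene0.png")
cv2.imwrite("pics/c1.png",cv2.resize(t[195:295,400:500],None,fx=6,fy=6,interpolation=2))
cv2.imwrite("pics/c2.png",cv2.resize(t[170:310,180:410],None,fx=3.4,fy=3.4,interpolation=2))
cv2.imwrite("pics/c3.png",cv2.resize(s[140:220,210:310],None,fx=7,fy=7,interpolation=2))
```

```text
(no output)
```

View pics/c1.png

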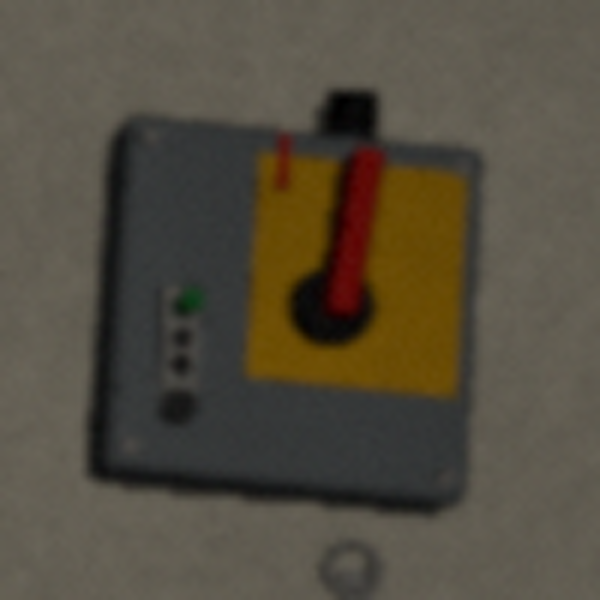

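View pics/c2.png

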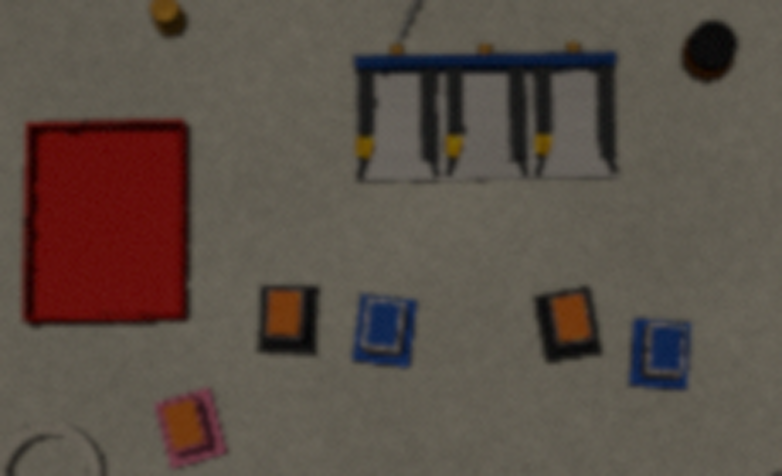

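View pics/c3.png

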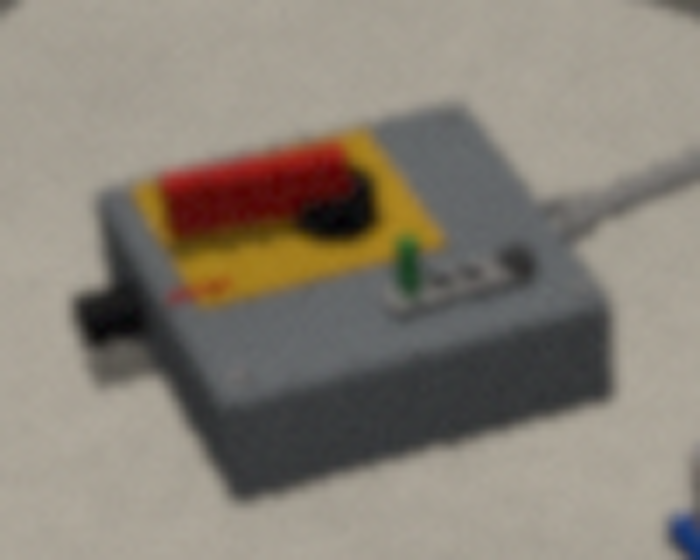

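```bash
cat > h.py <<'E'
from cell import robot, solver, cams, hand_in
import cv2, numpy as np
from scipy.spatial.transform import Rotation as R
def q(yaw):  # tool down, tool y axis along world angle (yaw+90) mod 180 ; tool x at yaw
    r=R.from_euler('z',yaw)*R.from_euler('x',np.pi)
    x,y,z,w=r.as_quat(); return [w,x,y,z]
def ray(n,uv,z):
    m=cams.camera_model(n);K=m["camera_matrix"];V=m["view"];Rm=V[:3,:3];C=-Rm.T@V[:3,3]
    uv=np.atleast_2d(np.asarray(uv,float))
    d=np.c_[(uv-K[:2,2])/K[0,0],np.ones(len(uv))]@Rm
    return C+d*((z-C[2])/d[:,2])[:,None]
def tri(u1,u2):  # top, scene pixels -> point
    rows=[]
    for n,uv in(("top",u1),("scene",u2)):
        m=cams.camera_model(n);P=m["camera_matrix"]@m["view"][:3]
        rows+= [uv[0]*P[2]-P[0],uv[1]*P[2]-P[1]]
    X=np.linalg.svd(np.array(rows))[2][-1];return X[:3]/X[3]
def proj(n,X):
    m=cams.camera_model(n);p=m["camera_matrix"]@(m["view"][:3]@np.r_[X,1]);return p[:2]/p[2]
F=4
def up(im,roi=None): return cv2.resize(im,None,fx=F,fy=F,interpolation=cv2.INTER_CUBIC)
def unup(p): return (np.asarray(p,float)+.5)/F-.5
def blobs(im,lo,hi,amin=20,roi=None):
    h=cv2.cvtColor(up(im),cv2.COLOR_BGR2HSV)
    m=cv2.inRange(h,np.array(lo),np.array(hi))
    if roi: 
        k=np.zeros_like(m);x0,y0,x1,y1=[F*v for v in roi];k[y0:y1,x0:x1]=255;m&=k
    cs,_=cv2.findContours(m,cv2.RETR_EXTERNAL,cv2.CHAIN_APPROX_NONE)
    out=[]
    for c in cs:
        a=cv2.contourArea(c)/F/F
        if a<amin: continue
        M=cv2.moments(c);r=cv2.minAreaRect(c)
        out.append(dict(c=unup([M['m10']/M['m00'],M['m01']/M['m00']]),a=a,rc=unup(r[0]),box=unup(cv2.boxPoints(r)),cnt=unup(c[:,0])))
    return out
E
python3 - <<'E'
from h import *
np.set_printoptions(precision=4,suppress=True)
for n in("top","scene"):
    V=cams.camera_model(n)["view"];print(n,-V[:3,:3].T@V[:3,3])
im=cv2.imread("pics/top0.png")
def show(t,lo,hi,z,**k):
    for b in blobs(im,lo,hi,**k):
        B=ray("top",b['box'],z)[:,:2];e=[B[1]-B[0],B[2]-B[1]];L=[np.linalg.norm(v) for v in e]
        a=[np.degrees(np.arctan2(v[1],v[0])) for v in e]
        print(t,b['c'].round(1),'A',round(b['a']),'rectC',ray("top",b['rc'],z)[0,:2],'cen',ray("top",b['c'],z)[0,:2],'L',np.array(L),'ang',np.array(a))
show('orange',(5,150,70),(16,255,255),.0575,roi=(220,240,400,320))
show('blue',(100,120,30),(125,255,255),.006,roi=(270,240,400,320))
show('wall',(100,120,30),(125,255,255),.034,roi=(270,170,400,220))
show('tray',(0,150,50),(5,255,255),.035,roi=(170,190,260,280))
show('handle',(0,150,50),(8,255,255),.101,roi=(430,205,480,260),amin=10)
show('plate',(15,150,50),(30,255,255),.061,roi=(430,205,490,270))
show('green',(45,120,20),(85,255,255),.09,roi=(420,230,450,260),amin=2)
h=cv2.cvtColor(im,cv2.COLOR_BGR2HSV)
print(h[264,265],h[267,293],h[222,298],h[212,300], h[240,425],h[258,260],h[280,330])
E
```

```text
top [0.2288 0.0578 1.7578]
scene [1.0498 0.9958 1.0529]
orange [233.6 294.4] A 119 rectC [0.3393 0.2981] cen [0.3394 0.2981] L [0.0303 0.0413] ang [ -74.1884 -162.9754]
orange [347.6 263. ] A 117 rectC [ 0.4471 -0.0518] cen [ 0.4472 -0.0517] L [0.0304 0.042 ] ang [ -76.9071 -167.7678]
orange [263.  261.6] A 116 rectC [0.4441 0.2118] cen [0.4439 0.2121] L [0.0412 0.0303] ang [  0.2168 -90.7951]
blue [375.6 271.8] A 88 rectC [ 0.4279 -0.1461] cen [ 0.428  -0.1454] L [0.0386 0.0283] ang [ -5.0641 -94.0413]
blue [370.  276.5] A 75 rectC [ 0.4217 -0.1392] cen [ 0.4125 -0.1277] L [0.0616 0.0511] ang [ -2.8412 -91.8904]
blue [292.2 264.9] A 85 rectC [0.443  0.1224] cen [0.4426 0.1226] L [0.0386 0.0263] ang [ -3.5375 -94.04  ]
blue [295.1 271.2] A 67 rectC [0.4362 0.1205] cen [0.4225 0.1127] L [0.0622 0.0513] ang [ -5.3561 -95.9396]
wall [322.4 187.6] A 219 rectC [0.6935 0.033 ] cen [0.6939 0.033 ] L [0.245 0.012] ang [ -87.3653 -178.3713]
tray [211.4 234.8] A 2628 rectC [0.528  0.3851] cen [0.5277 0.3822] L [0.1533 0.1926] ang [ -88.239  -176.8765]
handle [458.8 232.9] A 124 rectC [ 0.5447 -0.3896] cen [ 0.5449 -0.3891] L [0.0879 0.0177] ang [-10.5941 -98.4134]
plate [459.8 241.2] A 1012 rectC [ 0.5288 -0.4005] cen [ 0.5263 -0.4027] L [0.1236 0.1118] ang [ -4.2392 -91.9636]
green [431.3 244.6] A 7 rectC [ 0.5078 -0.3065] cen [ 0.5077 -0.3067] L [0.01   0.0094] ang [-88.2723 179.4901]
[ 13 224 114] [109 200  79] [20 31 98] [ 18  29 105] [75  9 59] [ 12 209 112] [ 23  43 101]
```

Run:
```python
from h import *
for n,roi in(("top",(275,175,375,235)),("scene",(225,225,335,320))):
    im=np.mean([cams.capture(n).astype(float) for _ in range(8)],0)
    np.save(f"pics/avg_{n}.npy",im)
    x0,y0,x1,y1=roi
    c=np.clip(im[y0:y1,x0:x1]*1.5,0,255).astype(np.uint8)
    cv2.imwrite(f"pics/dock_{n}.png",cv2.resize(c,None,fx=6,fy=6,interpolation=2) if n=="scene" else cv2.resize(c,None,fx=8,fy=8,interpolation=2))
    cv2.imwrite(f"pics/avg_{n}.png",np.clip(im,0,255).astype(np.uint8))
```

```text
(no output)
```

View pics/dock_top.png

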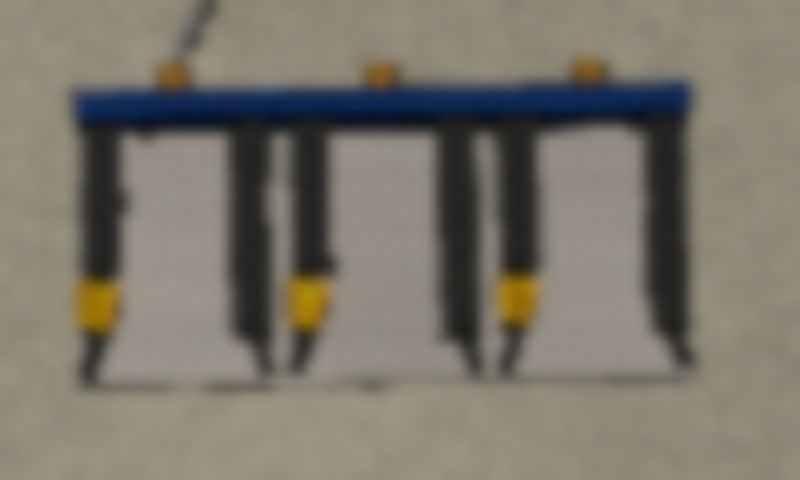

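View pics/dock_scene.png

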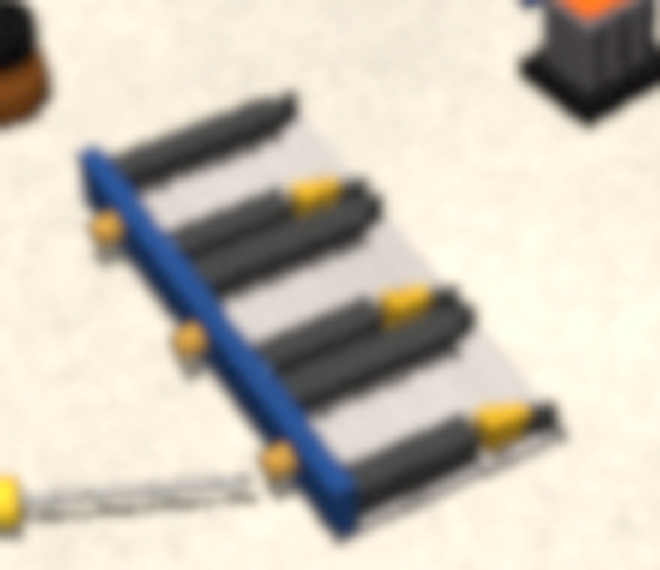

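Run:
```python
from h import *
np.set_printoptions(precision=4,suppress=True)
im=np.load("pics/avg_top.npy"); g=im.mean(2)
# bay centre lines
for name,(a,b) in dict(bay2=(291,305),bay1=(317,331),bay0=(343,357)).items():
    mid=(a+b)/2; P=[];W=[]
    for r in range(193,207):
        xs=np.arange(int(mid)-12,int(mid)+13,.05); v=np.interp(xs,np.arange(640),g[r])
        thr=0.5*(np.median(g[r,int(mid)-3:int(mid)+4])+np.sort(g[r,int(mid)-10:int(mid)+11])[:3].mean())
        i=np.argmin(abs(xs-mid)); 
        l=xs[:i][v[:i]<thr][-1]; rr=xs[i:][v[i:]<thr][0]
        X=ray("top",[[l,r],[rr,r]],.025)[:,:2]; P.append(X.mean(0)); W.append(np.linalg.norm(X[1]-X[0]))
    P=np.array(P); k=np.polyfit(P[:,0],P[:,1],1); print(name,'slope deg',np.degrees(np.arctan(k[0])),'y at x=.66',np.polyval(k,.66),'W',np.median(W),'resid',np.std(P[:,1]-np.polyval(k,P[:,0])))
# front edge: strongest dark line
P=[]
for c in list(range(293,306))+list(range(319,331))+list(range(346,358)):
    rs=np.arange(219,227,.05); v=np.interp(rs,np.arange(480),g[:,c]); r=rs[np.argmin(v)]; P.append(ray("top",[[c,r]],.003)[0,:2])
P=np.array(P);k=np.polyfit(P[:,1],P[:,0],1);print('front edge',k,np.degrees(np.arctan(k[0])),'x at y=.033',np.polyval(k,.033),np.std(P[:,0]-np.polyval(k,P[:,1])))
# wall
W=blobs(cv2.imread("pics/avg_top.png"),(100,120,30),(125,255,255),roi=(270,170,400,220))
for b in W: print('wall',b['a'],ray("top",b['box'],.036)[:,:2])
# wall rear top edge
h=cv2.cvtColor(up(cv2.imread("pics/avg_top.png")),cv2.COLOR_BGR2HSV); m=cv2.inRange(h,(100,120,30),(125,255,255))
for c in (290,322,355):
    rr=np.nonzero(m[170*F:220*F,c*F])[0]; print('wall col',ray("top",[unup([c*F,170*F+rr[0]]),unup([c*F,170*F+rr[-1]])],.034)[:,0])
# pin
for n,roi,z in(("top",(420,230,450,260),.09),("scene",(255,165,280,190),.09)):
    for b in blobs(cv2.imread(f"pics/avg_{n}.png"),(45,100,20),(85,255,255),amin=2,roi=roi): print('pin',n,b['c'],b['a'],ray(n,b['c'],z)[0], 'top',ray(n,b['cnt'][b['cnt'][:,1].argmin()],.095)[0])
# plate
for b in blobs(cv2.imread("pics/avg_top.png"),(15,150,50),(30,255,255),roi=(430,205,490,270)): print('plate',ray("top",b['box'],.061)[:,:2])
```

```text
bay2 slope deg 2.314784323117433 y at x=.66 0.11611831382559284 W 0.044015737209901415 resid 0.00052885816394143
bay1 slope deg 2.3344491985688354 y at x=.66 0.03197998861847887 W 0.043970639164296554 resid 0.00016049625847414523
bay0 slope deg 2.089051295849995 y at x=.66 -0.05275827587197343 W 0.043451095006314715 resid 0.0001881922696318054
front edge [-0.0501  0.5863] -2.8652945186387777 x at y=.033 0.5846854484609088 0.0008804281507586733
wall 219.3125 [[ 0.6934  0.1554]
 [ 0.7046 -0.089 ]
 [ 0.6923 -0.0894]
 [ 0.6811  0.1548]]
wall col [0.6946 0.6838]
wall col [0.6987 0.6895]
wall col [0.7037 0.6936]
pin top [431.3591 244.665 ] 10.15625 [ 0.5077 -0.3068  0.09  ] top [ 0.5124 -0.3051  0.095 ]
pin scene [267.8532 177.3231] 8.125 [ 0.5091 -0.2983  0.09  ] top [ 0.5063 -0.307   0.095 ]
plate [[ 0.4693 -0.3405]
 [ 0.5927 -0.3495]
 [ 0.589  -0.4613]
 [ 0.4656 -0.4508]]
```

Run:
```python
from h import *
np.set_printoptions(precision=3,suppress=True)
A=np.array([.512,-.3837]);y0=np.radians(-4)
u=lambda a:np.array([np.cos(a),np.sin(a)])
def pose(th,off,z,r=.058):
    d=y0-th; p=A+r*u(d)+off*u(d+np.pi/2); return [*p,z],q(d+np.pi/2)
robot.grip(0)
p,o=pose(0,.030,.20); robot.move_pose(p,o)
p,o=pose(0,.030,.082); robot.servo_line(p,o,.15)
print(robot.read_wrist_force(),robot.read_eef_pos(),robot.read_time())
for t in list(range(0,91,15)):
    p,o=pose(np.radians(t),.0165,.082); robot.servo_line(p,o,.08); f=robot.read_wrist_force();print(t,f,robot.read_eef_pos())
for off in (.0145,.0125,.0105,.0085,.0065):
    p,o=pose(np.pi/2,off,.082); robot.servo_line(p,o,.03); f=robot.read_wrist_force();print(off,f,robot.read_eef_pos())
    if np.linalg.norm(f)>15: break
print(robot.read_time())
cv2.imwrite("pics/a1.png",cv2.resize(cams.capture("scene")[130:230,190:330],None,fx=5,fy=5,interpolation=2))
```

```text
[ 0.32  -0.7    0.608] [ 0.573 -0.358  0.083] 4.9
0 [ 0.057 -0.166 -0.586] [ 0.571 -0.373  0.082]
15 [-0.004 -0.877 -0.055] [ 0.572 -0.387  0.082]
30 [-0.754  0.232  0.44 ] [ 0.569 -0.402  0.082]
45 [ 0.24  -0.283  1.048] [ 0.562 -0.417  0.082]
60 [0.355 0.329 0.686] [ 0.552 -0.428  0.082]
75 [-0.807 -0.125 -0.347] [ 0.539 -0.437  0.082]
90 [1.222 0.471 1.308] [ 0.525 -0.442  0.082]
0.0145 [ 8.743 -1.295 -3.193] [ 0.525 -0.442  0.082]
0.0125 [16.607 -4.924 -6.85 ] [ 0.524 -0.442  0.083]
8.1667
```

View pics/a1.png

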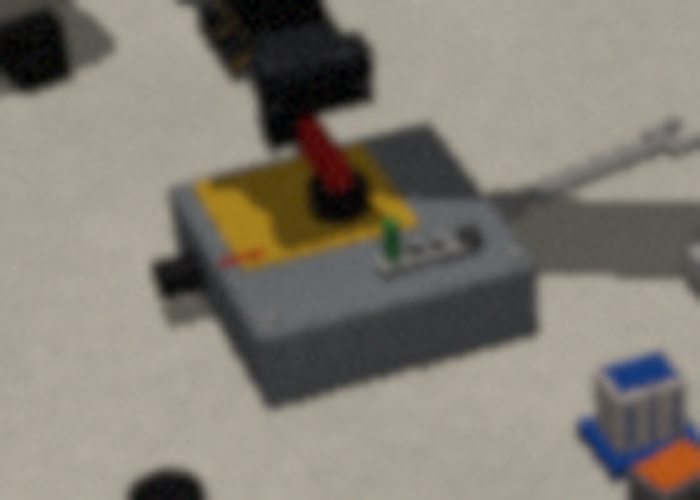

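Run:
```python
from h import *
np.set_printoptions(precision=3,suppress=True)
y0=np.radians(-4);u=lambda a:np.array([np.cos(a),np.sin(a)])
e=robot.read_eef_pos(); robot.servo_line([e[0]+.008,e[1],e[2]]);robot.servo_line([e[0]+.008,e[1],.17])
H=np.array([.509,-.308])-.052*u(y0)
s=-np.pi/2
def pose(th,off,z,r=.052):
    d=y0+th; p=H+r*u(d)-off*u(d+np.pi/2); return [*p,z],q(d+s)
p,o=pose(0,.026,.17); robot.move_pose(p,o)
p,o=pose(0,.026,.076); robot.servo_line(p,o,.15)
print(robot.read_wrist_force(),robot.read_eef_pos(),robot.read_time())
for t in list(range(0,91,15)):
    p,o=pose(np.radians(t),.0145,.076); robot.servo_line(p,o,.08); f=robot.read_wrist_force();print(t,f,robot.read_eef_pos())
for off in (.0125,.0105,.0085,.0065,.0045):
    p,o=pose(np.pi/2,off,.076); robot.servo_line(p,o,.03); f=robot.read_wrist_force();print(off,f,robot.read_eef_pos())
    if np.linalg.norm(f[:2])>12: break
e=robot.read_eef_pos(); robot.servo_line([e[0]+.008,e[1],e[2]]);robot.servo_line([e[0]+.008,e[1],.2])
robot.grip(.06)
robot.move_pose([.45,-.25,.30],q(0))
print(robot.read_time())
im=cams.capture("scene");cv2.imwrite("pics/b_s.png",im);t=cams.capture("top");cv2.imwrite("pics/b_t.png",t)
cv2.imwrite("pics/a2.png",cv2.resize(im[130:230,190:330],None,fx=5,fy=5,interpolation=2))
```

```text
[ 0.021 -0.158  0.575] [ 0.507 -0.335  0.077] 11.25
0 [-0.157 -0.026 -0.168] [ 0.509 -0.322  0.077]
15 [ 0.849 -0.452  0.136] [ 0.511 -0.309  0.076]
30 [-0.696  0.637 -0.096] [ 0.51  -0.295  0.076]
45 [0.498 0.048 0.203] [ 0.506 -0.282  0.076]
60 [ 0.159 -0.206  0.182] [ 0.498 -0.27   0.076]
75 [ 0.265  0.098 -0.297] [ 0.488 -0.26   0.076]
90 [ 0.072 -0.134  0.123] [ 0.475 -0.254  0.076]
0.0125 [ 5.994 -1.388 -2.558] [ 0.475 -0.254  0.076]
0.0105 [13.315 -2.518 -9.792] [ 0.474 -0.254  0.077]
17.4
```

View pics/a2.png

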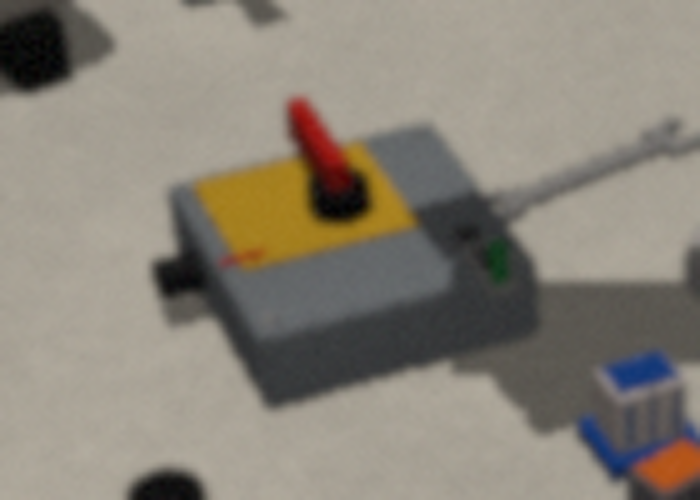

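View pics/b_t.png

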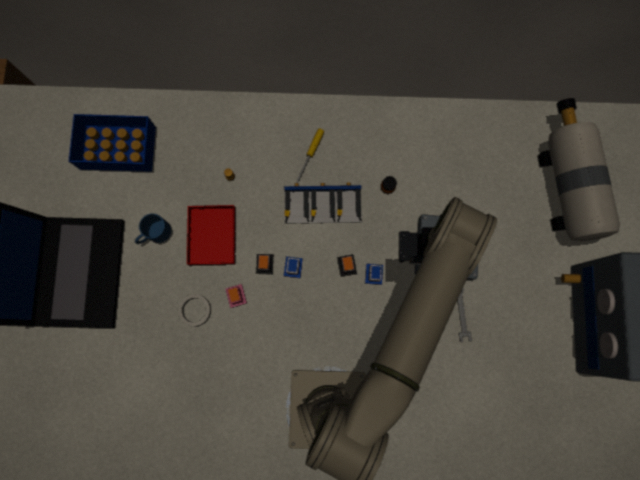

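```bash
cat >> h.py <<'E'
DY=np.radians(2.4); B1=np.array([.6566,.0319])
def u(a): return np.array([np.cos(a),np.sin(a)])
def bay(k,back=0.,lat=0.): return B1+((k-1)*.085+lat)*u(DY+np.pi/2)-back*u(DY)
def caps(save=None):
    """top-view caps -> list (kind,x,y,yaw), with scene check"""
    im=cams.capture("top"); sc=cams.capture("scene")
    if save: cv2.imwrite(f"pics/{save}_t.png",im); cv2.imwrite(f"pics/{save}_s.png",sc)
    out=[]
    for kind,lo,hi in(('spent',(5,150,60),(16,255,255)),('fresh',(100,120,30),(125,255,255))):
        S=[b for b in blobs(sc,lo,hi,amin=40)]
        Sx=[ray("scene",b['c'],.0575)[0,:2] for b in S]
        for b in blobs(im,lo,hi,amin=60,roi=(180,170,420,310)):
            B=ray("top",b['box'],.0575)[:,:2];e=[B[1]-B[0],B[2]-B[1]];L=[np.linalg.norm(v) for v in e]
            if max(L)>.05 or min(L)<.02: continue
            v=e[int(np.argmax(L))]; a=(np.arctan2(v[1],v[0])+np.pi/2)%np.pi-np.pi/2
            p=ray("top",b['c'],.0575)[0,:2]
            d=min(((np.linalg.norm(x-p),tuple(np.round(x,4))) for x in Sx),default=None)
            out.append((kind,p[0],p[1],a)); print(kind,p.round(4),round(np.degrees(a),1),'scene',d,'L',np.round(L,4))
    return out
E
python3 - <<'E'
from h import *
c=caps("l1")
E
```

```text
spent [0.3394 0.2981] 17.0 scene (np.float64(0.002570323567128993), (np.float64(0.3379), np.float64(0.3002))) L [0.0305 0.0413]
spent [ 0.4472 -0.0517] 10.8 scene (np.float64(0.002400441978786223), (np.float64(0.445), np.float64(-0.0507))) L [0.0313 0.0425]
spent [0.4434 0.212 ] -1.1 scene (np.float64(0.0014559152055987372), (np.float64(0.4427), np.float64(0.2132))) L [0.0421 0.0311]
fresh [ 0.4222 -0.1394] -5.4 scene (np.float64(0.003987501885416794), (np.float64(0.4184), np.float64(-0.1406))) L [0.0376 0.0274]
fresh [0.4363 0.1207] -3.5 scene (np.float64(0.002279441918423946), (np.float64(0.4342), np.float64(0.1215))) L [0.0376 0.0251]
```

```bash
cat >> h.py <<'E'
def pick(x,y,yaw,z=.026,open_=.062):
    robot.grip(open_)
    robot.move_pose([x,y,.15],q(yaw)); robot.servo_line([x,y,z],q(yaw),.2)
    robot.grip(.0); print('grip',robot.read_grip_width(),robot.read_wrist_force().round(1),robot.read_eef_pos().round(4))
    robot.servo_line([x,y,.15],q(yaw),.2); print('held',robot.read_grip_width(),robot.read_time())
E
python3 - <<'E'
from h import *
np.set_printoptions(precision=3,suppress=True)
pick(.4207,-.140,np.radians(-5))
k=0
p=bay(k,.118); robot.move_pose([*p,.15],q(DY)); robot.servo_line([*p,.034],q(DY),.15)
print(robot.read_eef_pos(),robot.read_wrist_force())
cv2.imwrite("pics/i1.png",cv2.resize(cams.capture("scene")[200:330,210:400],None,fx=4,fy=4,interpolation=2))
cv2.imwrite("pics/i1t.png",cv2.resize(cams.capture("top")[170:290,270:400],None,fx=5,fy=5,interpolation=2))
E
```

```text
grip 0.03570171850850505 [-1.2  1.8  6.9] [ 0.421 -0.14   0.026]
held 0.03615456284518146 20.7833
[ 0.543 -0.058  0.035] [-0.267 -0.106 -1.958]
```

View pics/i1.png

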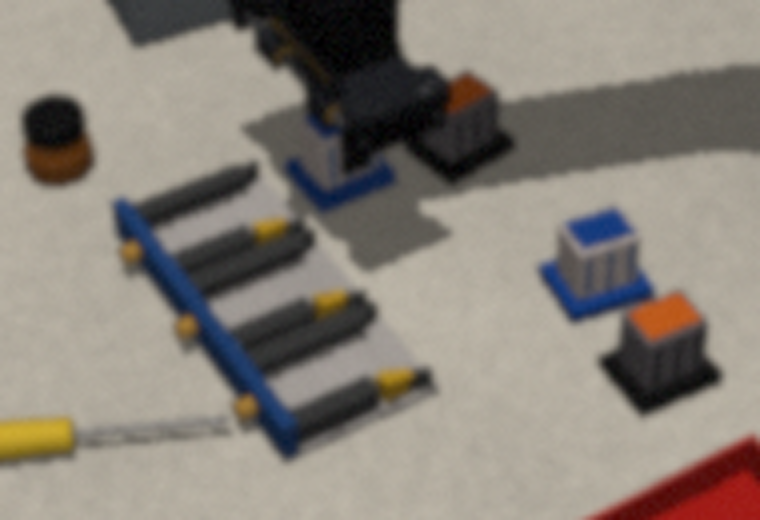

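View pics/i1t.png

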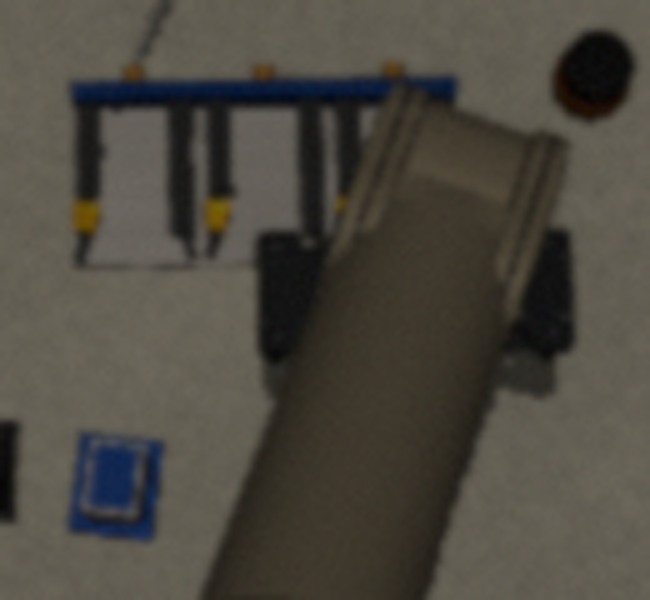

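```bash
cat >> h.py <<'E'
def insert(k,lat=0.,zt=.0335,start=.118):
    n=u(DY+np.pi/2);t=u(DY)
    for back in [.100,.085,.075,.066,.058,.050,.042,.034,.027,.020,.014,.009,.005,.002,0,-.002,-.004,-.006,-.008]:
        p=bay(k,back,lat); robot.servo_line([*p,zt],q(DY),.06)
        f=np.array(robot.read_wrist_force()); e=np.array(robot.read_eef_pos()); d=e[:2]-bay(k)
        fa,fl=f[:2]@t,f[:2]@n
        print(f"back {back:.3f} ax {-d@t:.4f} lat {d@n:.4f} z {e[2]:.4f} Fax {fa:.1f} Flat {fl:.1f} Fz {f[2]:.1f}")
        if fa<-26 and back<.01: print('home'); break
        if abs(fl)>25 or fa<-45: print('STOP'); break
        if abs(fl)>4 and back>.005: lat+=np.clip(fl*.0002,-.0015,.0015)
    return lat
E
python3 - <<'E'
from h import *
print(insert(0)); print(robot.read_time(),robot.read_ft_torque(),robot.read_grip_width())
E
```

```text
back 0.100 ax 0.0998 lat -0.0002 z 0.0334 Fax 0.4 Flat 0.1 Fz -2.1
back 0.085 ax 0.0848 lat -0.0001 z 0.0334 Fax -0.3 Flat -0.2 Fz -2.0
back 0.075 ax 0.0747 lat -0.0007 z 0.0334 Fax -0.7 Flat -3.1 Fz -3.3
back 0.066 ax 0.0658 lat -0.0006 z 0.0335 Fax 0.6 Flat -4.1 Fz -3.4
back 0.058 ax 0.0576 lat -0.0010 z 0.0336 Fax 0.7 Flat -4.1 Fz -4.2
back 0.050 ax 0.0497 lat -0.0013 z 0.0335 Fax 0.8 Flat -1.8 Fz -2.7
back 0.042 ax 0.0416 lat -0.0012 z 0.0335 Fax 1.3 Flat -1.0 Fz -4.6
back 0.034 ax 0.0338 lat -0.0011 z 0.0334 Fax -0.9 Flat 1.4 Fz -4.1
back 0.027 ax 0.0271 lat -0.0010 z 0.0333 Fax -1.2 Flat 2.0 Fz -4.2
back 0.020 ax 0.0201 lat -0.0011 z 0.0333 Fax -2.3 Flat 2.3 Fz -4.2
back 0.014 ax 0.0142 lat -0.0012 z 0.0334 Fax -2.8 Flat 3.1 Fz -4.2
back 0.009 ax 0.0093 lat -0.0012 z 0.0333 Fax -2.7 Flat 3.2 Fz -3.9
back 0.005 ax 0.0055 lat -0.0012 z 0.0333 Fax -4.1 Flat 4.4 Fz -3.8
back 0.002 ax 0.0025 lat -0.0012 z 0.0333 Fax -4.2 Flat 3.2 Fz -2.5
back 0.000 ax -0.0002 lat -0.0012 z 0.0337 Fax -2.4 Flat 4.3 Fz -3.7
back -0.002 ax -0.0022 lat -0.0012 z 0.0337 Fax -2.9 Flat 4.6 Fz -2.1
back -0.004 ax -0.0024 lat -0.0012 z 0.0336 Fax -11.2 Flat 5.5 Fz 5.4
back -0.006 ax -0.0026 lat -0.0012 z 0.0335 Fax -20.8 Flat 6.6 Fz 11.2
back -0.008 ax -0.0032 lat -0.0013 z 0.0333 Fax -27.5 Flat 7.5 Fz 17.7
home
-0.0016476697600339028
27.8333 [1.6115098  6.50069142 0.02369162] 0.03591802368500952
```

```bash
cat >> h.py <<'E'
def release_up(x=None):
    robot.grip(.055); e=robot.read_eef_pos(); robot.servo_line([e[0],e[1],.16],feed=.2)
def see(tag,away=True):
    if away: robot.move_pose([.45,-.25,.30],q(0))
    return caps(tag)
E
python3 - <<'E'
from h import *
p=bay(0,-.002,-.0012); robot.servo_line([*p,.0335],feed=.05)
release_up(); see("l2"); print(robot.read_time())
for n,(a,b,c,d) in dict(t=(270,170,400,270),s=(220,220,350,320)).items():
    i=cv2.imread(f"pics/l2_{n}.png"); cv2.imwrite(f"pics/l2c_{n}.png",cv2.resize(i[b:d,a:c],None,fx=6,fy=6,interpolation=2))
E
```

```text
spent [0.3394 0.2981] 17.0 scene (np.float64(0.0025735663200076456), (np.float64(0.3379), np.float64(0.3002))) L [0.0309 0.0415]
spent [ 0.4472 -0.0516] 12.2 scene (np.float64(0.0022573807652912785), (np.float64(0.4454), np.float64(-0.0502))) L [0.0306 0.0427]
spent [0.4434 0.212 ] 0.2 scene (np.float64(0.0013587658541819134), (np.float64(0.4427), np.float64(0.2132))) L [0.042  0.0311]
fresh [0.4363 0.1207] -3.5 scene (np.float64(0.0021880061749228025), (np.float64(0.4342), np.float64(0.1215))) L [0.0374 0.0251]
fresh [ 0.6643 -0.0551] 0.9 scene (np.float64(0.008582004751440544), (np.float64(0.6577), np.float64(-0.0606))) L [0.0256 0.0394]
30.8667
```

View pics/l2c_t.png

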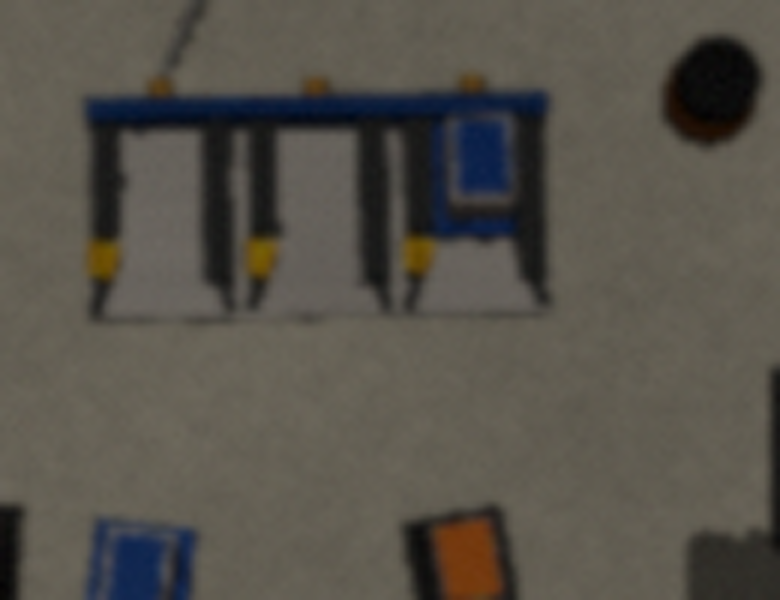

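View pics/l2c_s.png

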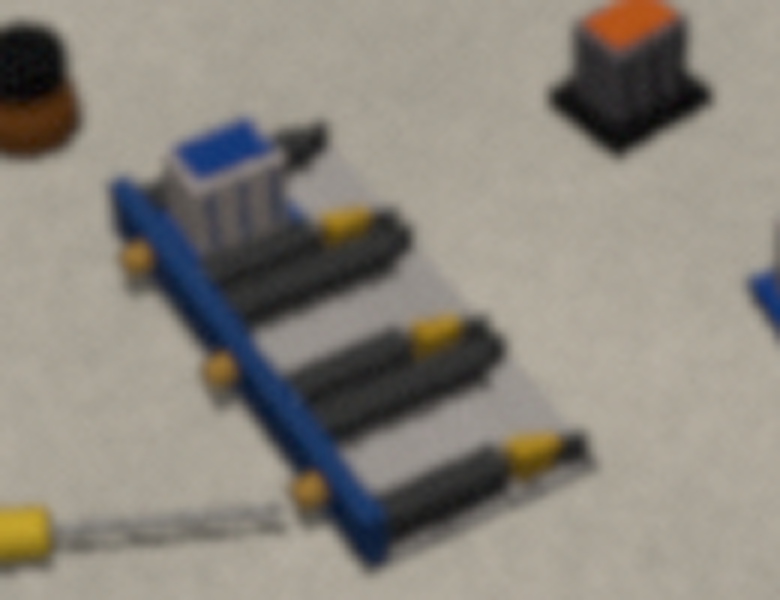

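Run:
```python
from h import *
pick(.4352,.1211,np.radians(-4))
k=2
p=bay(k,.118,-.0012); robot.move_pose([*p,.15],q(DY)); robot.servo_line([*p,.034],q(DY),.15)
lat=insert(k,-.0012)
p=bay(k,-.002,lat); robot.servo_line([*p,.0335],feed=.05)
release_up(); see("l3"); print(robot.read_time())
for n,(a,b,c,d) in dict(t=(270,170,400,270),s=(220,220,350,320)).items():
    i=cv2.imread(f"pics/l3_{n}.png"); cv2.imwrite(f"pics/l3c_{n}.png",cv2.resize(i[b:d,a:c],None,fx=6,fy=6,interpolation=2))
```

```text
grip 0.03591495940015532 [-2.2  0.6  6.1] [0.4354 0.1213 0.0263]
held 0.035858419727169355 34.925
back 0.100 ax 0.0997 lat -0.0015 z 0.0335 Fax 0.2 Flat -0.0 Fz -2.6
back 0.085 ax 0.0843 lat -0.0009 z 0.0336 Fax 1.0 Flat 1.9 Fz -2.0
back 0.075 ax 0.0752 lat -0.0008 z 0.0331 Fax 1.1 Flat 2.8 Fz -4.6
back 0.066 ax 0.0666 lat -0.0008 z 0.0330 Fax -2.6 Flat 2.7 Fz -5.3
back 0.058 ax 0.0584 lat -0.0009 z 0.0331 Fax -2.8 Flat 3.7 Fz -5.4
back 0.050 ax 0.0503 lat -0.0008 z 0.0332 Fax -2.8 Flat 4.3 Fz -5.9
back 0.042 ax 0.0418 lat -0.0007 z 0.0335 Fax -0.9 Flat 1.6 Fz -5.5
back 0.034 ax 0.0338 lat -0.0007 z 0.0335 Fax -0.5 Flat 0.9 Fz -5.5
back 0.027 ax 0.0268 lat -0.0006 z 0.0335 Fax -0.8 Flat 1.3 Fz -4.9
back 0.020 ax 0.0197 lat -0.0006 z 0.0336 Fax -1.1 Flat 0.3 Fz -4.8
back 0.014 ax 0.0137 lat -0.0006 z 0.0336 Fax -0.6 Flat -1.3 Fz -3.0
back 0.009 ax 0.0089 lat -0.0006 z 0.0335 Fax -1.7 Flat -1.0 Fz -3.8
back 0.005 ax 0.0048 lat -0.0006 z 0.0336 Fax -1.5 Flat -1.2 Fz -3.2
back 0.002 ax 0.0010 lat -0.0001 z 0.0340 Fax 0.8 Flat -0.9 Fz -1.4
back 0.000 ax -0.0001 lat -0.0002 z 0.0336 Fax -1
[... 259 characters left out ...]
 -0.0008 z 0.0331 Fax -32.6 Flat -1.7 Fz 22.9
home
spent [0.3394 0.2981] 17.7 scene (np.float64(0.0024981212367579174), (np.float64(0.3379), np.float64(0.3001))) L [0.0307 0.0416]
spent [ 0.4473 -0.0516] 9.5 scene (np.float64(0.0022966601626080653), (np.float64(0.4455), np.float64(-0.0502))) L [0.0314 0.0427]
spent [0.4434 0.2119] 0.1 scene (np.float64(0.0018708904972703157), (np.float64(0.4425), np.float64(0.2136))) L [0.0421 0.0305]
fresh [0.6555 0.116 ] 0.3 scene (np.float64(0.008397181296925904), (np.float64(0.65), np.float64(0.1097))) L [0.0389 0.0251]
fresh [ 0.664  -0.0552] 0.9 scene (np.float64(0.00846393824553185), (np.float64(0.6576), np.float64(-0.0607))) L [0.0256 0.0369]
45.1833
```

View pics/l3c_t.png

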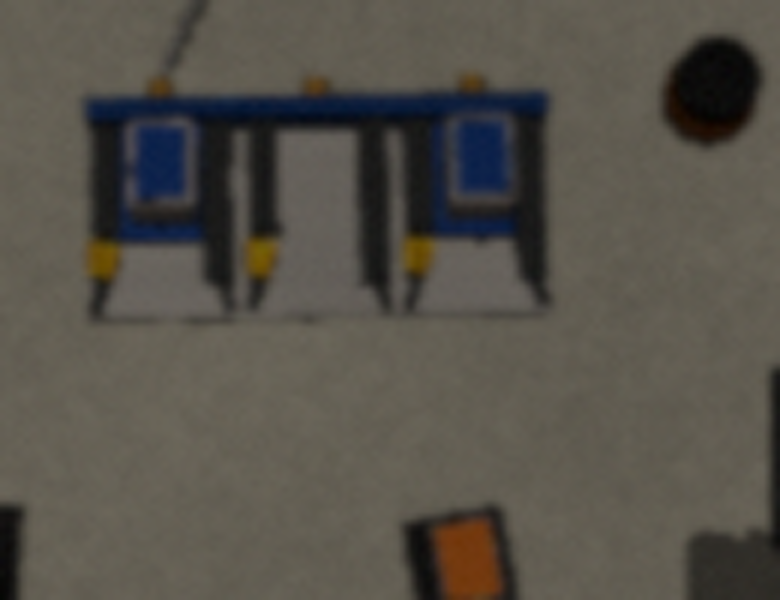

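View pics/l3_s.png

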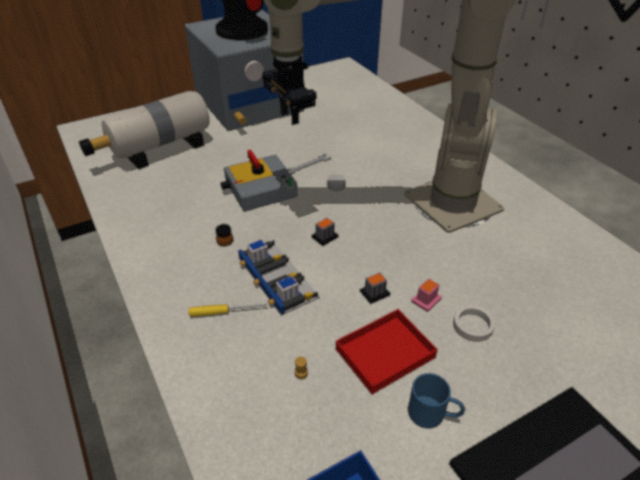

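```bash
cat >> h.py <<'E'
def put_tray(dx):
    a=np.radians(2.4); p=np.array([.5295,.3865])+dx*u(a)
    robot.move_pose([*p,.17],q(a)); robot.servo_line([*p,.06],q(a),.15)
    for z in (.040,.036,.034,.033,.032,.031,.030,.029,.028):
        robot.servo_line([*p,z],feed=.05); f=robot.read_wrist_force()
        if f[2]>3: break
    print('z',z,np.round(f,1),robot.read_eef_pos()); 
    release_up(); print('t',robot.read_time())
E
python3 - <<'E'
from h import *
pick(.4431,.2126,np.radians(0)); put_tray(.043)
see("l4",True)
E
```

```text
grip 0.03573757006862566 [-1.2  0.4  5.2] [0.4432 0.2129 0.0263]
held 0.03556966820392656 49.5417
z 0.03 [-2.2 -0.7  3.2] [0.57265639 0.38833608 0.03044041]
t 54.825
spent [0.3393 0.2981] 17.7 scene (np.float64(0.002541488412684103), (np.float64(0.3379), np.float64(0.3002))) L [0.0307 0.0416]
spent [ 0.4472 -0.0517] 10.9 scene (np.float64(0.002276813949899544), (np.float64(0.4455), np.float64(-0.0502))) L [0.0316 0.0425]
spent [0.5747 0.3887] 3.5 scene (np.float64(0.007380249428368092), (np.float64(0.5685), np.float64(0.3848))) L [0.0324 0.0444]
fresh [0.6556 0.1161] 1.9 scene (np.float64(0.008416901177061615), (np.float64(0.65), np.float64(0.1098))) L [0.0247 0.0377]
fresh [ 0.664  -0.0551] 0.9 scene (np.float64(0.008506753643218071), (np.float64(0.6576), np.float64(-0.0607))) L [0.0256 0.0369]
```

View pics/l4_s.png

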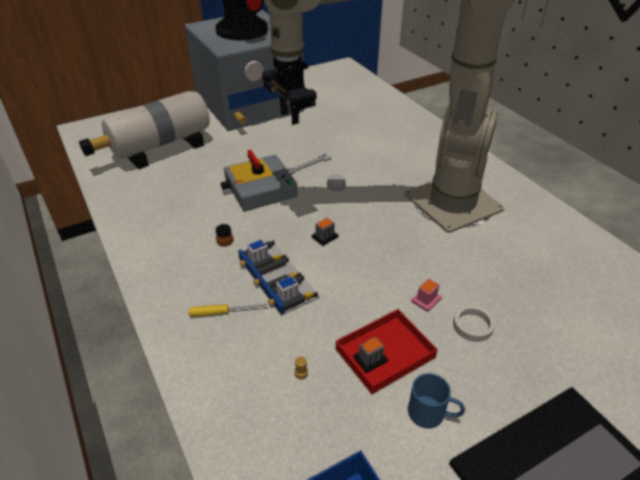

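View pics/l4_t.png

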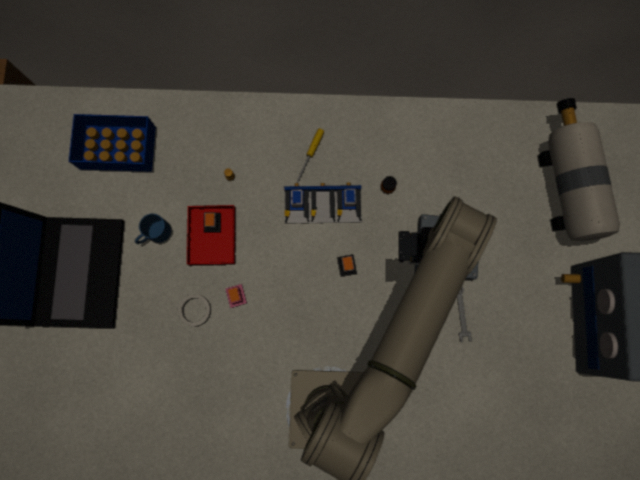

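Run:
```python
from h import *
pick(.4464,-.0509,np.radians(11)); put_tray(-.043)
see("l5",True); robot.move_pose([.222,-.584,.25],q(np.radians(21)))
robot.sleep(1); caps("l6"); print(robot.read_time())
i=cv2.imread("pics/l6_s.png"); cv2.imwrite("pics/l6c.png",cv2.resize(i[130:410,210:460],None,fx=3,fy=2.1,interpolation=2))
i=cv2.imread("pics/l6_t.png"); cv2.imwrite("pics/l6d.png",cv2.resize(i[160:310,170:500],None,fx=2.4,fy=2.4,interpolation=2))
```

```text
grip 0.036003219432912986 [-0.9  0.9  3.5] [ 0.4465 -0.0508  0.0262]
held 0.03585428143350517 61.2917
z 0.029 [-5.6 -3.1 13.4] [0.48669461 0.38477369 0.03017587]
t 67.5583
spent [0.3394 0.2981] 17.0 scene (np.float64(0.0025328201417372455), (np.float64(0.338), np.float64(0.3002))) L [0.0307 0.0415]
spent [0.4891 0.3858] 3.5 scene (np.float64(0.00971174650264597), (np.float64(0.4807), np.float64(0.3809))) L [0.0321 0.0436]
spent [0.5748 0.3887] 3.5 scene (np.float64(0.007582562327871961), (np.float64(0.5684), np.float64(0.3847))) L [0.0332 0.0452]
fresh [0.6556 0.116 ] 2.1 scene (np.float64(0.008389769693824123), (np.float64(0.65), np.float64(0.1098))) L [0.0393 0.0247]
fresh [ 0.664  -0.0551] 0.9 scene (np.float64(0.008477493970102964), (np.float64(0.6576), np.float64(-0.0606))) L [0.0256 0.0369]
spent [0.3394 0.2981] 17.9 scene (np.float64(0.002542060611021112), (np.float64(0.338), np.float64(0.3002))) L [0.0308 0.0417]
spent [0.4891 0.3859] 3.7 scene (np.float64(0.009756921925549703), (np.float64(0.4807), np.float64(0.3809))) L [0.0444 0.0321]
spent [0.5747 0.3887] 3.5 scene (np.float64(0.007388033538425961), (np.float64(0.5685), np.float64(0.3848))) L [0.0324 0.0444]
fresh [0.6556 0.116 ] 0.1 scene (np.float64(0.008463999644562382), (np.float64(0.6499), np.float64(0.1098))) L [0.0386 0.0252]
fresh [ 0.664  -0.0552] 0.9 scene (np.float64(0.008457546642039852), (np.float64(0.6576), np.float64(-0.0607))) L [0.0256 0.0369]
72.5833
```

View pics/l6c.png

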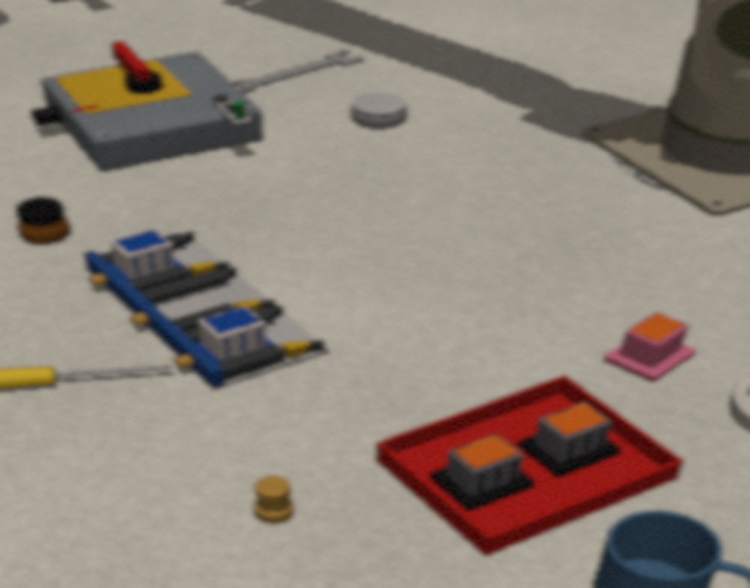

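View pics/l6d.png

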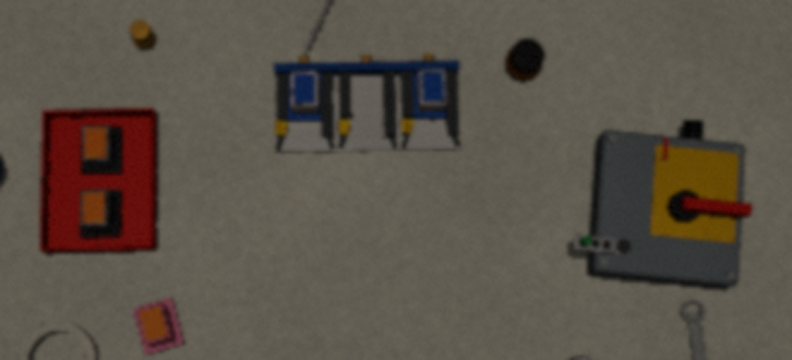

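Run:
```python
from h import *
np.set_printoptions(precision=4,suppress=True)
f={n:np.mean([cams.capture(n).astype(float) for _ in range(8)],0) for n in("top","scene")}
for n,roi in(("top",(280,200,350,222)),("scene",(270,250,325,305))):
  for tag,im in(("old",np.load(f"pics/avg_{n}.npy")),("new",f[n])):
    for b in sorted(blobs(np.clip(im,0,255).astype(np.uint8),(18,140,50),(30,255,255),amin=4,roi=roi),key=lambda b:b['c'][0]): print(n,tag,b['c'].round(2),round(b['a'],1),ray(n,b['c'],.025)[0,:2])
d=np.abs(f['top']-np.load("pics/avg_top.npy")).max(2); m=(cv2.GaussianBlur(d,(3,3),0)>14).astype(np.uint8)
n,l,s,c=cv2.connectedComponentsWithStats(m)
for i in range(1,n):
    if s[i,4]>8: print('diff',s[i],c[i].round())
```

```text
top old [286.66 212.7 ] 28.2 [0.6091 0.146 ]
top old [312.93 212.3 ] 26.5 [0.613  0.0612]
top old [339.18 211.86] 24.8 [ 0.617  -0.0236]
top new [286.67 212.67] 28.2 [0.6092 0.146 ]
top new [312.92 212.28] 26.6 [0.613  0.0613]
top new [339.18 211.82] 25.1 [ 0.6172 -0.0235]
scene old [271.24 301.29] 12.5 [0.7027 0.124 ]
scene old [276.98 257.28] 28.5 [ 0.6173 -0.018 ]
scene old [292.03 275.55] 33.8 [0.6135 0.067 ]
scene old [308.26 295.28] 42.3 [0.6096 0.1522]
scene new [271.22 301.28] 12.3 [0.7028 0.124 ]
scene new [277.01 257.3 ] 28.9 [ 0.6173 -0.0179]
scene new [293.2  274.44] 16.5 [0.6087 0.0648]
scene new [308.26 295.3 ] 42.4 [0.6096 0.1523]
diff [289 188  16  24 352] [297. 200.]
diff [341 188  16  23 338] [348. 199.]
diff [203 211  19  23 415] [212. 222.]
diff [453 219  31  33 415] [465. 239.]
diff [202 238  20  23 421] [212. 249.]
diff [429 243   5   5  22] [431. 245.]
diff [255 253  20  23 416] [265. 264.]
diff [336 253  22  25 420] [347. 265.]
diff [283 255  21  24 417] [293. 267.]
diff [406 257  18  11 126] [413. 262.]
diff [364 263  20  23 416] [374. 274.]
diff [425 262   3
[... 384 characters left out ...]
539 336   6   4   9] [541. 338.]
diff [620 353  20  17 139] [631. 361.]
diff [625 367  15   8  31] [632. 371.]
diff [605 373   7   4  15] [608. 374.]
diff [ 310  378  300  102 7573] [452. 439.]
diff [324 380  12   6  53] [329. 383.]
diff [337 383   6   5  26] [340. 385.]
diff [317 388  19  18 139] [325. 396.]
diff [323 392  25  22 248] [336. 402.]
diff [293 396  24  40 377] [302. 414.]
diff [306 413  15  15  82] [314. 420.]
diff [303 416   5   5  13] [305. 418.]
diff [339 420   4  11  29] [340. 424.]
diff [388 423  25  11  89] [401. 427.]
diff [422 423  10   4  15] [427. 425.]
diff [391 430  21   7  35] [401. 433.]
diff [320 443   7   6  16] [322. 446.]
diff [332 451   4   3  10] [334. 452.]
```

Run:
```python
from h import *
np.set_printoptions(precision=4,suppress=True)
im=cv2.imread("pics/l6_t.png")
for b in blobs(im,(0,150,50),(8,255,255),amin=60,roi=(445,235,490,260)):
    B=ray("top",b['box'],.101)[:,:2]; print('handle',ray("top",b['c'],.101)[0,:2],[np.degrees(np.arctan2(*(B[i+1]-B[i])[::-1])) for i in(0,1)])
for b in blobs(im,(45,100,20),(85,255,255),amin=2,roi=(400,250,440,275)):
    p=ray("top",b['c'],.085)[0,:2]; v=p-np.array([.457,-.3044]); print('pin',p,np.linalg.norm(v),np.degrees(np.arctan2(v[1],v[0])))
print(robot.read_wrist_force(),robot.read_time()); hand_in()
```

```text
handle [ 0.5065 -0.4176] [np.float64(-7.217713905645466), np.float64(-94.80791865604677)]
pin [ 0.4597 -0.2541] 0.05037239103396174 86.92281042621138
[-0.0188 -0.5837  0.6668] 73.3833
the job is handed in; nothing more can be done
```

The bench is locked out, both fresh cartridges present are in the dock, and both spent ones stand in the tray. I handed the job in at 73 s.

- **Lockout:** I pushed the red handle to its off stop, then swung the hasp out to its stop; both times the wrist force rose at the stop. The last picture puts the handle bar at about -95° and the hasp arm at about +87°. With the isolator turned by about -4°, both are at about 90° of travel.
- **Fresh cartridges:** Only two of the three were on the bench. I slid one into bay0 and one into bay2, each pushed against the stop wall with about 30 N. In the pictures both catches are back at their starting pixels, and each flange sits ahead of its catch.
- **Spent cartridges:** Both stand upright in the red tray, about 86 mm apart along x, and did not move between the last looks.
- **Everything else:** Comparing the first and last top views showed changes only at the job's own parts and at the arm and its shadow. The pink decoy and the loose items did not move. I saw no knocked cartridge.

**Where checks disagreed:**
- The two cameras differed by 1–4 mm on cartridges standing on the bench, consistent with the calibration. They differed by 7–10 mm on those in the dock and tray, because I cast those rays at bench height.
- The two docked cartridges differ by about 1.3 mm along the slide direction in the top view. That is within a small error in my estimate of the dock's angle. I could not read the catches directly, only from the pictures.

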